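# Reset the spice grinder and hold its lid at the pulse mark

## Robot

A 7-joint arm with a two-finger parallel gripper is mounted at the origin on the work surface. World frame = base frame: x ahead of the robot, y to its left, z up, the work surface at z = 0. Lengths are in m, angles in rad, forces in N, time in s.
With the tool pointing down it reaches from about 0.4 to 0.85 m from the base axis. Payload 10.4 kg.
Tool frame: the origin (TCP) lies at the very end of the fingers, on their centre line; the grasp point (between the pads) lies 19 mm behind it; x points along the fingers, y is the direction in which the jaws open and shut, and the axes are right-handed (so a half turn about x gives the same grasp; the last joint's range is limited). The gripper opens to 85 mm and grips with 20 to 120 N. Pads are 22 mm wide; open, the fingers measure 114 mm over their backs; the gripper's body (76 mm by 85 mm) begins 54 mm behind the grasp point. The pads swing forward as they close: fully open they stand 13 mm farther back than shut.
Start: joints at [-1.168, 0.332, -0.065, 1.46, 0.022, 1.35, -0.088], TCP at [0.258, 0.569, 0.231] pointing down, gripper open.
Joint ranges: [-2.6, 2.6], [-0.5, 2.12], [-1.47, 1.34], [0.16, 2.42], [-1.27, 4.41], [0.06, 2.06], [-2.6, 2.6]. Speed limits (rad/s): [2.22, 2.22, 2.79, 2.79, 3.14, 3.14, 3.14].

## Interface

Orientations are given as a unit quaternion [x, y, z, w].
In Python, from workcell import monitor, camera, ticket, regions_of gives the robot as it stands.
- The arm moves only by the tool step_arm, never from a script. Its argument "increments" is a list of rows, each a list of 5 numbers: the finger opening in m, from 0 to 0.0854, then the shift along the world's x, y, z in m, then the turn about the world's z in rad. A call has 1 to 12 rows; each row shifts and turns the commanded pose from where the row before left it; what a row does not reach is not made up. A row lasts 1/12 s, in which the tool goes at most 41.7 mm and 7.16 degrees, less where a joint would pass 70% of its speed; a pose out of reach is approached as far as the arm can. A call with a gripper value outside its range is refused whole. The fingers move at their own pace and stop on an object; "force" is the grip in N (left out, the last holds). Time passes only in rows, so rows that do not move let the fingers close. It gives the time, the measured TCP pose, the force and the opening at its end, in the units of the state.
- monitor.get_obs(): the state, without advancing time (a new reading comes with each control period).
- camera(name): name is "side" or "top" or "wrist"; returns a dict with "color" (480x640x3 uint8, red, green, blue), "range_z" (480x640 float32, m along the optical axis (not along the pixel's ray), 0 where there is no reading), "fx", "fy", "cx", "cy" (pixels), "cam_to_world" (4x4, takes a point from camera to world coordinates). Camera axes: x right, y up, looking along -z (the intrinsics and any distortion apply to the point x, -y, -z); pixel columns grow to the right and rows downward; lengths in m; the calibration is good to about 2 mm. A picture is of the moment at which its call begins.
- ticket.hand_in(): hands the job in, once; it reports no verdict.
Trained networks look in a picture, given as the dict that the camera call returned (one of the last four; its "shot" number tells which), for a name from the list of things; names that differ only in an ending like _2 or _b are one class to them, and where a whole thing is asked for, a point or a joint stands for the part that bears it (a point fixed in the world has none). Each returns a list of dicts, best first, with "p" (0 to 1); they miss things now and then, are a little off and sometimes report something else, mostly with a low value. They report only what shows in the picture. A call takes as long as a camera call. They do not tell look-alikes from the thing itself.
- regions_of(picture, query): "region" (480x640 bool, what is visible of it) and "centre" ([row, column] in pixels, amid what is visible of it).
The state is a dict: "clock": time; "joint_pos": joint angles; "joint_velocities": joint speeds; "tau": joint torques, N m; "position": TCP position; "ee_rot": TCP orientation; "ft_force": force on the tool from outside, world axes, zero at the start; "torque": the same for the moment, N m; "grip_width": opening from 0.0 (shut) to 1.0 (fully open).
Only numpy, scipy, OpenCV 4.12 (cv2) and the standard library are available. Lean on these libraries where they do the work, as an engineer would, in place of code of your own. Each camera call takes 0.05 s, during which the arm holds its last target. There are 200 camera calls.

## Task

The cream spice grinder has cut out: press the chrome reset plunger on the grinder's own foot all the way down and let it spring back. Then drop the loose bayonet lid into the grinder's steel collar with its two lugs through the two slots, and twist it clockwise (seen from above) half-way, until its pointer is at the single rib on the collar, never on to the lock at the double rib. The lid springs back if let go, so finish with the gripper still holding it still at the single rib; leave the other things on the shelf where they are.

Things in the scene. Friction and masses are not known exactly. Their poses are not given: they have to be found in the camera images.
- grinder: cream spice grinder fixed to the shelf, base 116 mm across; origin: underside centre on its vertical axis, z up. Steel collar on top, 104 mm across, rim 75 mm above the shelf. On its -x side a foot 50 mm wide, 36 high, reaching 110 mm from the axis, carries the reset plunger. Inside the collar only clockwise turning (from above) is possible for the lid
- collar_floor (a point): centre of the collar's flat floor, 60 mm above the shelf. Opening 67 mm across. Two opposite slots 20 mm wide, on the grinder's own +x and -x, cut the 6 mm thick lip (69 to 75 mm high) out to 43 mm from the axis; under the lip, 60 to 69 mm high, runs the channel for the lugs
- single_rib (a point): single raised rib on the collar rim (78 mm high, 48 mm from the axis), 0.62 rad (35 deg) clockwise of the +x slot: half-way (pulse). Another stands opposite, for the -x slot
- double_rib (a point): middle of the double rib on the collar rim, 1.24 rad (71 deg) clockwise of the +x slot: locked; the catch begins to take when the lid is about 1.05 rad from the slots. Another stands opposite
- plunger_top (a point): centre of the top of the chrome reset plunger (24 mm across), 88 mm from the grinder's axis along its -x, 52 mm above the shelf when up; pressed straight down
- reset_plunger (a joint): travel of the reset plunger: 0 up, 0.012 m fully down; about 1.4 N to start, 5.6 N at the bottom; springs back
- lid: loose bayonet lid, about 160 g, standing upright on the shelf, 51 mm high; same when turned half round. Origin: underside centre, z up. Steel skirt 62 mm across, 16.5 high; at its foot two lugs on +x and -x, 14 wide, 6 high, reaching 40 mm from the axis. Seated on the collar floor its origin is 60 mm above the grinder's; once twisted, the lip stops it lifting over 3 mm
- lid_bar (a point): top centre of the lid's upright wooden grip bar, 51 mm above the lid's origin: bar 14 mm wide (lid y), 64 long (lid x, so it lies over the lugs), 30 high, standing on a cream flange 86 mm across whose top is 21 mm above the lid's origin. Small pointers continue the bar to the flange's edge
- drive_ring (a joint): sprung ring in the collar pushed by the lugs: 0 at rest, grows in rad as the lid turns clockwise. It lags the lid by about 0.08 rad (play): 0.54 with the pointer at the single rib, 1.0 where the lock catch begins to take, 1.16 at the end stop. Its spring turns the lid back: 0.04 N m at rest, 0.083 at the single rib, 0.13 at the lock
- ring_ref (a point): centre of that ring, on the collar floor; its x turns with the ring and lies along the grinder's x at rest
- butter_dish: glass butter dish with closed lid, base 100 x 170 mm, 78 high; origin at underside centre. Bystander, loose
- measuring_cups: nest of four steel measuring cups, 86 mm across, 46 high, handles stacked and reaching 100 mm from the centre along its +x; origin at underside centre. Bystander, loose
- honey_dipper: wooden honey dipper lying along its y, 155 mm long, 24 high; origin on the shelf about mid-length. Bystander, loose
- salt_jar: glass jar with wooden cap, 66 mm across, 100 high; origin at underside centre. Bystander, loose
- mug: white mug, 80 mm across, 90 high, handle on +y; origin at underside centre. Bystander, loose
- egg_cup: white egg cup, 50 mm across, 55 high; origin at underside centre. Bystander, loose
Not all that is in view belongs to the job. Leave any purple look-alike of the lid alone. Leave any orange look-alike of the grinder alone.

How it is judged:
By the outcome, as a careful person would: the job done as asked, in the order asked, and still so for the second after the job is handed in, while the arm keeps its last pose, push and grip.
It also fails if it takes over 64 s, if anything falls off the work surface, if the arm or the gripper's body presses on something with over 40 N, if the wrist force passes 120 N, or if a joint passes its speed limit or range.

## Working session

There is one attempt and no reset: what is moved stays moved. The work goes in short steps, Python scripts to look and compute and a tool call to move; the robot and the scene stay as the last step left them, time stands still between calls to the robot, and variables do not carry over. Pictures are saved under pics/ and viewed, about 8 in all and at most 12, crops included, and the job is handed in when it is done.

Besides the shell and the picture viewer there is one more tool, called after ">>>" as name([rows], argument=value, ...), one row to a line, values as JSON. step_arm: Moves the arm, as the interface text tells. Its arguments: {"type":"object","properties":{"increments":{"type":"array"},"force":{"type":"number"}},"required":["increments"]}

```bash
mkdir -p pics
cat > h.py <<'E'
import numpy as np, cv2
from workcell import monitor, camera, ticket, regions_of
def pts(d):
    z=d["range_z"]; v,u=np.mgrid[:480,:640]
    P=np.stack([(u-d["cx"])/d["fx"]*z,-(v-d["cy"])/d["fy"]*z,-z,np.ones_like(z)],-1)
    W=P@np.array(d["cam_to_world"]).T
    W=W[...,:3]; W[z==0]=np.nan
    return W
def save(d,n,crop=None,s=1):
    im=d["color"][...,::-1]
    if crop: r0,r1,c0,c1=crop; im=im[r0:r1,c0:c1]
    cv2.imwrite("pics/"+n,cv2.resize(im,None,fx=s,fy=s,interpolation=cv2.INTER_CUBIC))
E
python3 - <<'E'
from h import *
o=monitor.get_obs(); print({k:np.round(v,3) for k,v in o.items()})
for c in ["top","side"]:
    d=camera(c); save(d,c+"1.png"); W=pts(d)
    for q in ["grinder","lid","lid_bar","plunger_top"]:
        for r in regions_of(d,q)[:3]:
            m=r["region"]; print(c,q,round(r["p"],2),np.round(r["centre"]),m.sum(),np.round(np.nanmedian(W[m],0),3),np.round(np.nanmax(W[m][:,2]),3))
    print([k for k in d])
E
```

```text
{'clock': np.float64(0.0), 'joint_pos': array([-1.168,  0.333, -0.065,  1.461,  0.022,  1.35 , -0.089]), 'joint_velocities': array([ 0.001, -0.   , -0.001, -0.001,  0.003,  0.002,  0.   ]), 'tau': array([-0.0000e+00, -6.2544e+01,  4.9000e-02, -3.9160e+01,  1.6000e-02,
        1.0000e-02,  0.0000e+00]), 'position': array([0.258, 0.569, 0.231]), 'ee_rot': array([ 0.149,  0.691, -0.15 ,  0.691]), 'ft_force': array([ 0.399,  0.559, -0.588]), 'torque': array([ 0.024,  0.012, -0.046]), 'grip_width': np.float64(0.996)}
top grinder 0.96 [296. 422.] 1976 [ 0.424 -0.243  0.061] 0.084
top grinder 0.79 [223. 383.] 1837 [ 0.614 -0.149  0.061] 0.084
top lid 0.76 [238. 221.] 750 [0.595 0.297 0.022] 0.06
top lid 0.74 [287. 229.] 741 [0.465 0.281 0.023] 0.059
top lid_bar 0.98 [284. 227.] 739 [0.465 0.282 0.023] 0.059
top lid_bar 0.67 [225. 383.] 1887 [ 0.614 -0.149  0.061] 0.084
top lid_bar 0.66 [236. 221.] 769 [0.595 0.297 0.022] 0.06
top plunger_top 0.42 [232. 320.] 905 [0.603 0.025 0.044] 0.054
['color', 'range_z', 'fx', 'fy', 'cx', 'cy', 'cam_to_world', 'shot']
side grinder 0.93 [291. 398.] 3492 [ 0.597 -0.173  0.051] 0.079
side grinder 0.67 [363. 364.] 5454 [ 0.398 -0.268  0.051] 0.079
side grinder 0.57 [347. 530.] 3576 [ 0.605 -0.439  0.057] 0.092
side lid 0.91 [239. 214.] 757 [0.455 0.271 0.021] 0.052
side lid 0.69 [219. 252.] 671 [0.584 0.287 0.021] 0.054
side lid 0.21 [199. 304.] 2058 [0.722 0.255 0.041] 0.079
side lid_bar 0.83 [240. 212.] 785 [0.455 0.271 0.021] 0.052
side lid_bar 0.72 [390. 465.] 2850 [ 0.439 -0.428  0.071] 0.102
side lid_bar 0.64 [293. 244.] 359 [0.392 0.07  0.015] 0.026
side plunger_top 0.67 [192. 232.] 344 [0.621 0.429 0.042] 0.058
side plunger_top 0.54 [302. 376.] 147 [ 0.536 -0.166  0.049] 0.055
side plunger_top 0.46 [373. 332.] 184 [ 0.34  -0.252  0.05 ] 0.053
['color', 'range_z', 'fx', 'fy', 'cx', 'cy', 'cam_to_world', 'shot']
```

Run:
```python
import cv2,numpy as np
t=cv2.imread("pics/top1.png")[180:350,180:480]; s=cv2.imread("pics/side1.png")
cv2.imwrite("pics/t2.png",cv2.resize(t,None,fx=2.6,fy=2.6,interpolation=cv2.INTER_CUBIC))
```

```text
(no output)
```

View pics/t2.png

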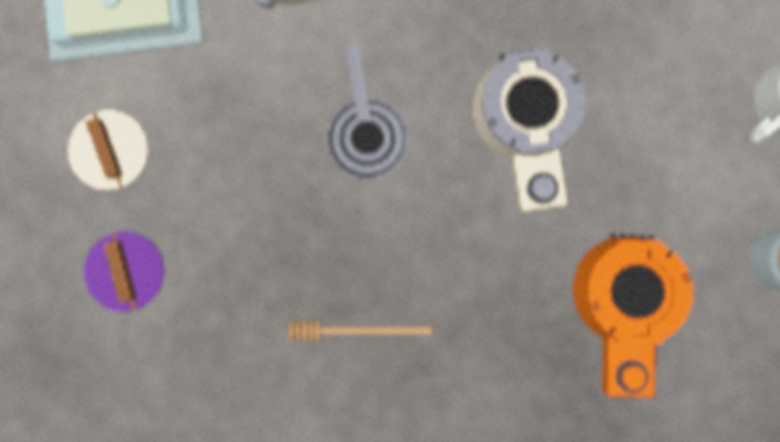

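View pics/side1.png

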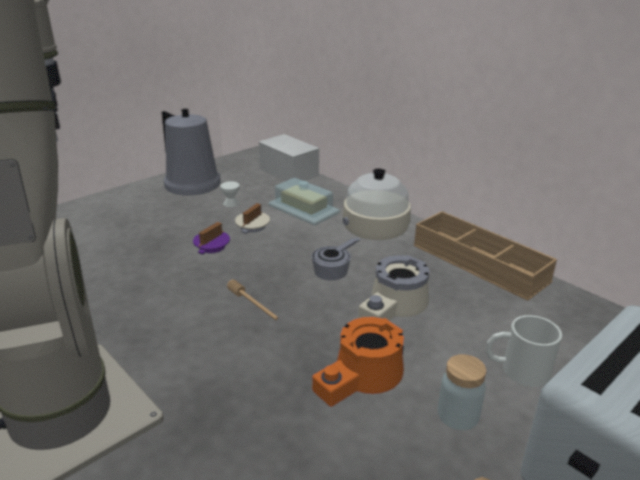

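The cream lid is at top px (221,238), with the purple look-alike below it at (229,287). The cream grinder is at (383,223), its foot towards the robot, and the orange look-alike is at (422,296). The cream ones fit the description. I'll check for tall obstacles and the tool orientation.

Run:
```python
from h import *
from scipy.spatial.transform import Rotation as R
o=monitor.get_obs(); print(R.from_quat(o["ee_rot"]).as_matrix().round(3))
d=camera("top"); W=pts(d); m=(np.nan_to_num(W[...,2])>0.09).astype(np.uint8)
n,l,st,c=cv2.connectedComponentsWithStats(m)
for i in range(1,n):
    if st[i,4]>30:
        q=W[l==i]; print(st[i],q.min(0).round(2),q.max(0).round(2))
d=camera("wrist"); print(d["cam_to_world"].round(3),d["fx"])
```

```text
[[-0.     0.413  0.911]
 [ 0.     0.911 -0.413]
 [-1.     0.    -0.   ]]
[ 112  113   59   38 1276] [0.83 0.42 0.09] [0.93 0.58 0.1 ]
[ 261  117   56   56 2386] [0.76 0.03 0.09] [0.91 0.17 0.15]
[ 535  182   88  123 9336] [ 0.39 -0.7   0.09] [ 0.69 -0.54  0.19]
[  26  202   95   51 2890] [0.56 0.55 0.09] [0.69 0.75 0.23]
[480 268  24  23 429] [ 0.43 -0.44  0.09] [ 0.49 -0.38  0.11]
[ 548  348   85  114 8621] [ 0.02 -0.71  0.09] [ 0.28 -0.54  0.17]
[   0  365  153  115 9177] [0.2  0.26 0.24] [0.3  0.63 0.67]
[ 297  436   80   44 2414] [ 0.01 -0.09  0.09] [0.1  0.07 0.41]
[[ 0.413 -0.867 -0.278  0.188]
 [ 0.911  0.393  0.126  0.602]
 [-0.    -0.305  0.952  0.374]
 [ 0.     0.     0.     1.   ]] 398.43008957427844
```

>>> step_arm([
  [0.085,0.022,-0.023,0.005,0.06],
  [0.085,0.022,-0.023,0.005,0.06],
  [0.085,0.022,-0.023,0.005,0.06],
  [0.085,0.022,-0.023,0.005,0.06],
  [0.085,0.022,-0.023,0.005,0.06],
  [0.085,0.022,-0.023,0.005,0.06],
  [0.085,0.022,-0.023,0.005,0.06],
  [0.085,0.022,-0.023,0.005,0.06],
  [0.085,0.022,-0.023,0.005,0.06],
  [0.085,0.022,-0.023,0.005,0.06],
  [0.085,0.022,-0.023,0,0.06],
  [0.085,0,0,0,0],
])

```text
clock: 1.6
position: [0.5051, 0.3097, 0.2818]
ee_rot: [-0.082, 0.702, 0.08, 0.703]
ft_force: [0.7, -1.4, -0.4]
grip_width: 0.993
```

```bash
cat >> h.py <<'E'
from scipy.spatial.transform import Rotation as R
def state():
    o=monitor.get_obs(); M=R.from_quat(o["ee_rot"]).as_matrix()
    print("t",round(float(o["clock"]),2),"pos",np.round(o["position"],4),"yawY",np.degrees(np.arctan2(M[1,1],M[0,1])).round(2),"F",np.round(o["ft_force"],2),"T",np.round(o["torque"],3),"g",round(float(o["grip_width"])*85.4,1),"q",np.round(o["joint_pos"],2))
    return o
def fitlid(W,m,name=""):
    # flange circle & bar axis from heights
    q=W[m]; q=q[np.isfinite(q[:,2])]
    return q
E
python3 - <<'E'
from h import *
state(); d=camera("wrist"); save(d,"w1.png"); W=pts(d); np.savez("w1.npz",W=W,c=d["color"])
for q in ["lid","lid_bar"]:
    for r in regions_of(d,q)[:3]:
        m=r["region"]; print(q,round(r["p"],2),np.round(r["centre"]),m.sum(),np.round(np.nanmedian(W[m],0),3),np.round(np.nanpercentile(W[m],[2,98],axis=0),3).tolist())
E
```

```text
t 1.6 pos [0.5051 0.3097 0.2818] yawY 103.11 F [ 0.69 -1.39 -0.36] T [-0.042 -0.041  0.052] g 84.8 q [-0.69  0.24  0.08  1.48 -0.01  1.43  1.18]
lid 0.61 [267. 294.] 4646 [0.591 0.3   0.022] [[0.556, 0.262, 0.019], [0.631, 0.339, 0.052]]
lid 0.58 [144. 309.] 6111 [0.463 0.285 0.021] [[0.425, 0.246, 0.019], [0.503, 0.323, 0.052]]
lid_bar 0.78 [143. 308.] 6062 [0.462 0.285 0.021] [[0.426, 0.247, 0.019], [0.502, 0.323, 0.052]]
lid_bar 0.64 [266. 293.] 4575 [0.591 0.3   0.022] [[0.555, 0.262, 0.02], [0.63, 0.338, 0.052]]
```

View pics/w1.png

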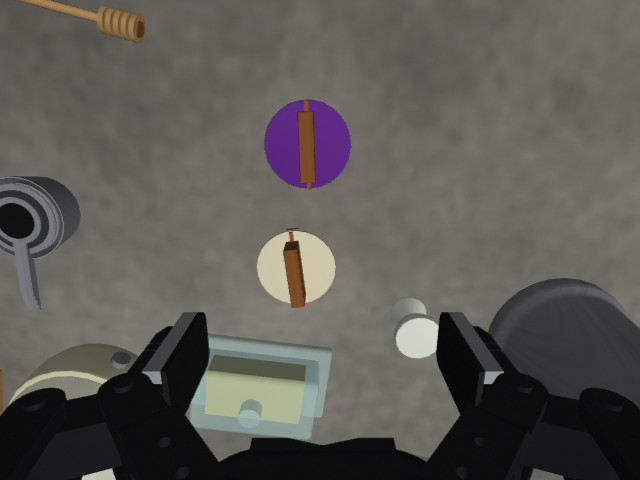

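The wrist view shows the cream lid at px (296,267), the purple look-alike at (307,144), the butter dish at (265,385) and the egg cup at (415,330). Now I'll fit the lid precisely.

```bash
cat >> h.py <<'E'
def lidpose(W,near,z0=0.0,r=0.06):
    D=np.hypot(W[...,0]-near[0],W[...,1]-near[1])<r; z=W[...,2]-z0
    b=D&(z>0.047)&(z<0.056); f=D&(z>0.014)&(z<0.027)
    (bc,bs,ba)=cv2.minAreaRect((W[b][:,:2]*1000).astype(np.float32))
    box=cv2.boxPoints((bc,bs,ba)); e=[box[1]-box[0],box[2]-box[1]]; e=max(e,key=np.linalg.norm)
    (fc,fr)=cv2.minEnclosingCircle((W[f][:,:2]*1000).astype(np.float32))
    print("bar c",np.round(bc,1),"size",np.round(bs,1),"yaw",np.degrees(np.arctan2(e[1],e[0])).round(2)%180,"n",b.sum(),"z",np.median(W[b][:,2]).round(4),"flange",np.round(fc,1),round(fr,1),"meanbar",(W[b][:,:2].mean(0)*1000).round(1))
    x=W[b][:,:2]-W[b][:,:2].mean(0); v=np.linalg.svd(x,full_matrices=False)[2][0]; print("pca yaw",np.degrees(np.arctan2(v[1],v[0])).round(2)%180)
E
python3 - <<'E'
from h import *
W=np.load("w1.npz")["W"]; lidpose(W,(.591,.3))
E
```

```text
bar c [594.6 300.6] size [64.1 14.3] yaw 19.62 n 830 z 0.0512 flange [594.8 300.7] 43.0 meanbar [593.3 300.4]
pca yaw 19.68
```

>>> step_arm([
  [0.085,0.004,-0.04,0,-0.01],
  [0.085,0.004,-0.04,0,-0.01],
  [0.085,0.004,-0.04,0,-0.01],
  [0.085,0.004,-0.04,0,-0.01],
  [0.085,0.004,-0.04,0,-0.01],
  [0.085,0.004,-0.04,0,-0.01],
  [0.085,0.004,-0.04,0,-0.01],
  [0.085,0.004,-0.04,0,-0.01],
  [0.085,0.004,-0.04,0,-0.01],
  [0.085,0.004,-0.04,0,0],
  [0.085,0,-0.04,0,0],
  [0,0,-0.02,-0.01,0],
])

```text
clock: 2.75
position: [0.5403, -0.1478, 0.2731]
ee_rot: [-0.05, 0.704, 0.049, 0.706]
ft_force: [-0.2, -0.3, -0.3]
grip_width: 0.881
```

>>> step_arm([
  [0,0,0,0,0],
  [0,0,0,0,0],
  [0,0,0,0,0],
  [0,0,0,0,0],
])

```text
clock: 3.08
position: [0.5407, -0.1415, 0.2716]
ee_rot: [-0.052, 0.705, 0.052, 0.705]
ft_force: [-0.2, 0.0, -0.1]
grip_width: 0.291
```

Run:
```python
from h import *
state(); d=camera("wrist"); save(d,"w2.png"); W=pts(d); np.savez("w2.npz",W=W,c=d["color"])
for q in ["grinder","plunger_top"]:
    for r in regions_of(d,q)[:2]:
        m=r["region"]; print(q,round(r["p"],2),np.round(r["centre"]),m.sum(),np.round(np.nanmedian(W[m],0),3))
near=(.615,-.149)
D=np.hypot(W[...,0]-near[0],W[...,1]-near[1])
def circ(m,n):
    q=(W[m][:,:2]*1000).astype(np.float32); print(n,len(q),cv2.minEnclosingCircle(q),np.median(W[m][:,2]))
circ((D<.075)&(abs(W[...,2]-.075)<.0015),"rim")
P=(abs(W[...,2]-.052)<.003)&(D<.13)&(W[...,0]<.56); circ(P,"plunger")
F=(abs(W[...,2]-.036)<.002)&(D<.13)&(W[...,0]<.56)&(D>.062)
print("foot",cv2.minAreaRect((W[F][:,:2]*1000).astype(np.float32)),F.sum())
rib=(D<.06)&(W[...,2]>.0768)&(W[...,2]<.081)
n,l,st,c=cv2.connectedComponentsWithStats(rib.astype(np.uint8))
for i in range(1,n):
    if st[i,4]>5: print("rib",st[i,4],W[l==i].mean(0).round(4),c[i].round())
```

```text
t 3.08 pos [ 0.5407 -0.1415  0.2716] yawY 98.44 F [-0.17  0.01 -0.05] T [-0.018 -0.036 -0.013] g 24.8 q [-0.19  0.17  0.42  1.6  -0.07  1.39  1.95]
grinder 0.88 [ 59. 211.] 15792 [ 0.436 -0.247  0.062]
grinder 0.85 [264. 303.] 13119 [ 0.6   -0.15   0.061]
plunger_top 0.78 [196. 301.] 527 [ 0.54  -0.161  0.052]
rim 3921 ((628.348388671875, -150.24917602539062), 55.839595794677734) 0.07527603630703145
plunger 500 ((541.1774291992188, -160.99069213867188), 11.929717063903809) 0.052063635541644226
foot ((538.4646606445312, -161.13168334960938), (37.454933166503906, 48.80589294433594), 8.66247844696045) 1069
rib 31 [ 0.5866 -0.1276  0.0782] [329. 257.]
rib 20 [ 0.6053 -0.1086  0.078 ] [347. 279.]
rib 19 [ 0.61   -0.1064  0.0781] [348. 284.]
rib 20 [ 0.6464 -0.1947  0.0783] [249. 307.]
rib 19 [ 0.651  -0.1923  0.0782] [251. 311.]
```

View pics/w2.png

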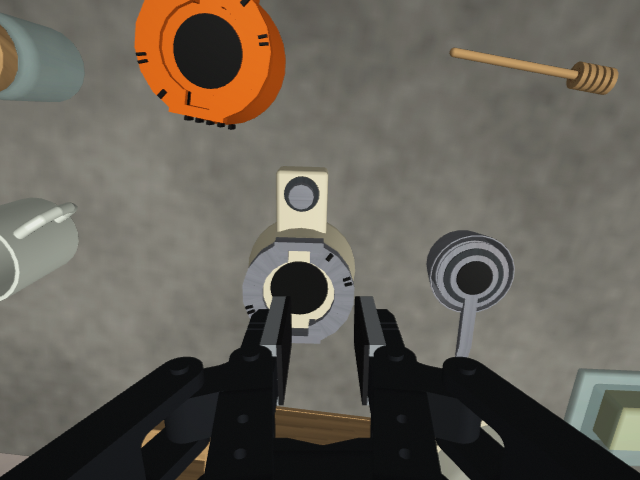

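The cream grinder fits consistently: centre (0.6283,-0.1505), yaw 6.7°, from the plunger, rim and ribs. In this picture its plunger is at px (301,194), and the orange one is at (208,50). Next I go down over the cream plunger.

>>> step_arm([
  [0,0,-0.01,-0.02,0],
  [0,0,-0.01,-0.035,0],
  [0,0,0,-0.035,0],
  [0,0,0,-0.035,0],
  [0,0,0,-0.035,0],
  [0,0,0,-0.035,0],
  [0,0,0,-0.01,0],
  [0,0,0,0,0],
  [0,0,0,0,0],
])

```text
clock: 3.98
position: [0.5408, -0.1637, 0.0675]
ee_rot: [-0.051, 0.705, 0.051, 0.705]
ft_force: [0.4, -0.4, 1.2]
grip_width: 0.003
```

```bash
python3 -c "
from h import *
state()"
```

```text
t 3.98 pos [ 0.5408 -0.1637  0.0675] yawY 98.28 F [ 0.36 -0.37  1.23] T [ 0.022 -0.058 -0.018] g 0.3 q [-0.13  0.37  0.41  1.82 -0.17  0.99  2.06]
```

>>> step_arm([
  [0,0,0.0025,-0.008,0],
  [0,0,0,-0.007,0],
  [0,0,0,-0.006,0],
  [0,0,0,-0.006,0],
  [0,0,0,-0.005,0],
  [0,0,0,0,0],
  [0,0,0,0,0],
])

```text
clock: 4.57
position: [0.5418, -0.1611, 0.0392]
ee_rot: [-0.05, 0.704, 0.052, 0.706]
ft_force: [-18.5, 7.8, 55.0]
grip_width: -0.001
```

Run:
```python
from h import *
state()
d=camera("side"); W=pts(d); save(d,"s2.png",(270,350,350,450),5)
```

```text
t 4.57 pos [ 0.5418 -0.1611  0.0392] yawY 98.25 F [-18.49   7.77  55.03] T [1.892 4.351 0.008] g -0.1 q [-0.12  0.4   0.39  1.84 -0.19  0.93  2.08]
```

Bottomed out at 0.0392 (expected 0.040). The stop is stiffer than expected at 55 N, so I'll release now.

>>> step_arm([
  [0,0,0,0.006,0],
  [0,0,0,0.02,0],
  [0,0,0,0.04,0],
  [0.085,0,0,0.04,0],
  [0.085,0,0,0.04,0],
  [0.085,0,0,0.04,0],
  [0.085,0,0,0.02,0],
  [0.085,0,0,0,0],
  [0.085,0,0,0,0],
])

```text
clock: 5.37
position: [0.5406, -0.1614, 0.2412]
ee_rot: [-0.051, 0.705, 0.051, 0.706]
ft_force: [0.5, -0.1, -1.7]
grip_width: 0.846
```

Run:
```python
from h import *
state(); d=camera("wrist"); W=pts(d)
P=(abs(W[...,2]-.046)<.008)&(np.hypot(W[...,0]-.541,W[...,1]+.161)<.010)
print("plunger z",np.median(W[P][:,2]),P.sum())
z=W[...,2]; D=np.hypot(W[...,0]-.628,W[...,1]+.15); rib=(D<.06)&(z>.0768)&(z<.081)
n,l,st,c=cv2.connectedComponentsWithStats(rib.astype(np.uint8))
for i in range(1,n):
    if st[i,4]>5: print("rib",st[i,4],W[l==i].mean(0).round(4),c[i].round())
```

```text
t 5.37 pos [ 0.5406 -0.1614  0.2412] yawY 98.26 F [ 0.5  -0.09 -1.65] T [-0.024 -0.012  0.013] g 72.2 q [-0.17  0.19  0.44  1.64 -0.08  1.33  2.  ]
plunger z 0.052249285995943695 423
rib 42 [ 0.5863 -0.1277  0.078 ] [354. 273.]
rib 25 [ 0.6051 -0.1089  0.0782] [372. 296.]
rib 28 [ 0.6101 -0.1065  0.0779] [374. 302.]
rib 24 [ 0.6464 -0.1946  0.0785] [266. 326.]
rib 24 [ 0.6512 -0.1922  0.0781] [268. 331.]
rib 34 [ 0.6699 -0.1737  0.0784] [287. 352.]
```

>>> step_arm([
  [0.06,0.0045,0.0385,0,0.0166],
  [0.06,0.0045,0.0385,0,0.0166],
  [0.06,0.0045,0.0385,0,0.0166],
  [0.06,0.0045,0.0385,0,0.0166],
  [0.06,0.0045,0.0385,0,0.0166],
  [0.06,0.0045,0.0385,0,0.0166],
  [0.06,0.0045,0.0385,0,0.0166],
  [0.06,0.0045,0.0385,0,0.0166],
  [0.06,0.0045,0.0385,0,0.0166],
  [0.06,0.0045,0.0385,0,0.0166],
  [0.06,0.0045,0.0385,0,0.0166],
  [0.06,0.0045,0.0385,0,0.0166],
])

```text
clock: 6.42
position: [0.5934, 0.3023, 0.238]
ee_rot: [-0.121, 0.698, 0.121, 0.696]
ft_force: [0.7, -0.6, -0.0]
grip_width: 0.705
```

>>> step_arm([
  [0.05,0,0,-0.03,0],
  [0.05,0,0,-0.04,0],
  [0.05,0,0,-0.04,0],
  [0.05,0,0,-0.03,0],
  [0.05,0,0,0,0],
  [0.05,0,0,0,0],
])

```text
clock: 6.92
position: [0.5926, 0.2998, 0.098]
ee_rot: [-0.121, 0.698, 0.12, 0.695]
ft_force: [0.1, -0.1, 1.4]
grip_width: 0.588
```

Run:
```python
from h import *
state(); d=camera("wrist"); W=pts(d); save(d,"w3.png"); lidpose(W,(.5947,.3006))
```

```text
t 6.92 pos [0.5926 0.2998 0.098 ] yawY 109.68 F [ 0.12 -0.14  1.4 ] T [ 0.075  0.03  -0.047] g 50.2 q [-0.64  0.52  0.14  1.5  -0.08  1.14  1.43]
bar c [594.4 300.6] size [64.1 14. ] yaw 20.1 n 3155 z 0.0512 flange [594.8 300.7] 43.0 meanbar [592.5 299.9]
pca yaw 19.67
```

View pics/w3.png

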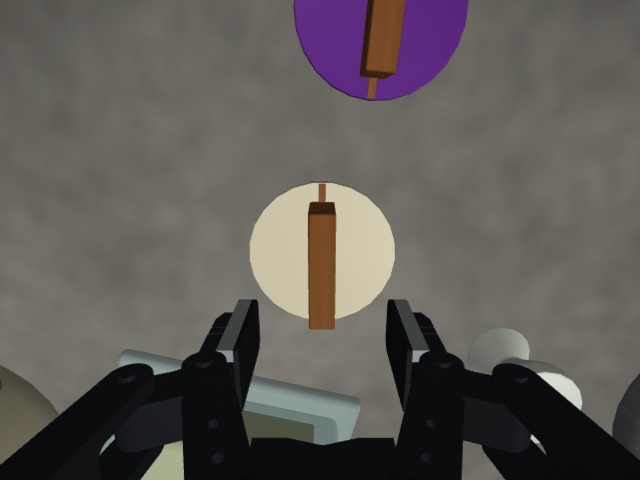

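The cream lid's bar, at px (322,267), is aligned between the jaws. Descend and grip.

>>> step_arm([
  [0.05,0.002,0.001,-0.03,0],
  [0.05,0,0,-0.025,0],
  [0.05,0,0,-0.016,0],
  [0.05,0,0,0,0],
  [0,0,0,0,0],
  [0,0,0,0,0],
  [0,0,0,0,0],
  [0,0,0,0,0],
  [0,0,0,0,0],
  [0,0,0,0,0],
], force=80)

```text
clock: 7.8
position: [0.5978, 0.3025, 0.0323]
ee_rot: [-0.12, 0.695, 0.121, 0.698]
ft_force: [-0.8, -0.5, 7.1]
grip_width: 0.143
```

```bash
python3 -c "
from h import *
state()"
```

```text
t 7.8 pos [0.5978 0.3025 0.0323] yawY 109.68 F [-0.75 -0.49  7.07] T [-0.039  0.084  0.058] g 12.2 q [-0.63  0.59  0.13  1.54 -0.09  1.01  1.44]
```

>>> step_arm([
  [0,0,0,0.01,0],
  [0,0,0,0.02,0],
  [0,0,0,0.03,0],
  [0,0,0,0.04,0],
  [0,0,0,0.04,0],
  [0,0,0,0,0],
  [0,0,0,0,0],
])

```text
clock: 8.38
position: [0.5976, 0.3024, 0.1737]
ee_rot: [-0.12, 0.695, 0.122, 0.699]
ft_force: [-0.5, 0.8, -2.5]
grip_width: 0.135
```

Run:
```python
from h import *
o=state(); d=camera("wrist"); W=pts(d); save(d,"w4.png"); np.savez("w4.npz",W=W)
p=o["position"]; D=np.hypot(W[...,0]-p[0],W[...,1]-p[1])<.06; z=W[...,2][D]
h=np.histogram(z,bins=np.arange(.08,.2,.003)); print([(round(float(b),3),int(n)) for n,b in zip(*h) if n>100])
```

```text
t 8.38 pos [0.5976 0.3024 0.1737] yawY 109.66 F [-0.48  0.81 -2.48] T [-0.009 -0.016 -0.021] g 11.6 q [-0.65  0.46  0.15  1.42 -0.07  1.26  1.42]
[(0.158, 239), (0.161, 17210), (0.164, 371), (0.176, 126), (0.179, 266), (0.182, 316), (0.185, 373), (0.188, 412), (0.191, 6250), (0.194, 408)]
```

View pics/w4.png

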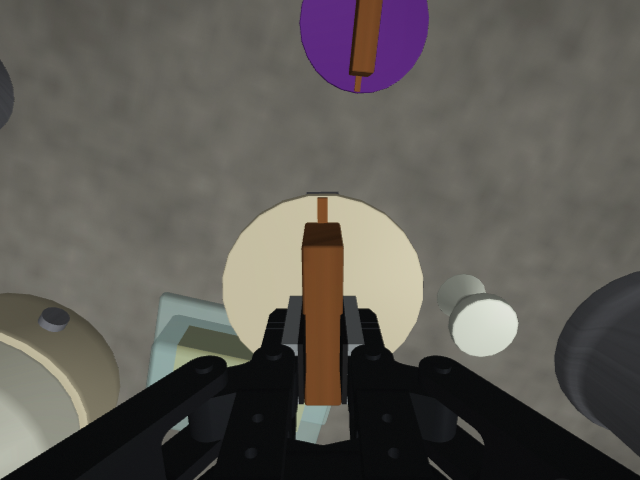

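The lid is held, and the bar at px (322,320) stays square in the jaws. Now I'll fit the lid in the hand (centre, yaw, tilt).

```bash
cat >> h.py <<'E'
def heldlid(W,p,zf,zb):
    from scipy.optimize import least_squares
    D=np.hypot(W[...,0]-p[0],W[...,1]-p[1])<.07; z=W[...,2]
    f=D&(abs(z-zf)<.004); q=W[f]
    A=np.c_[q[:,:2]-q[:,:2].mean(0),np.ones(len(q))]; c=np.linalg.lstsq(A,q[:,2],rcond=None)[0]
    c0=np.array(cv2.minEnclosingCircle((q[:,:2]*1000).astype(np.float32))[0])
    b=D&(abs(z-zb)<.004); x=W[b][:,:2]; v=np.linalg.svd(x-x.mean(0),full_matrices=False)[2][0]
    r=cv2.minAreaRect((x*1000).astype(np.float32))
    print("flange centre",c0.round(1),"r",round(cv2.minEnclosingCircle((q[:,:2]*1000).astype(np.float32))[1],1),"tilt",np.degrees(c[:2]).round(2),"zf",np.median(q[:,2]).round(4),"zb",np.median(W[b][:,2]).round(4),"bar",np.round(r[0],1),np.round(r[1],1),"yaw",np.degrees(np.arctan2(v[1],v[0])).round(2)%180)
E
python3 - <<'E'
from h import *
W=np.load("w4.npz")["W"]; heldlid(W,(.5976,.3024),.1625,.1925)
E
```

```text
flange centre [594.3 301.8] r 43.1 tilt [0.14 0.01] zf 0.1625 zb 0.1925 bar [593.5 302.4] [63.8 36.9] yaw 19.79
```

>>> step_arm([
  [0,0.0028,-0.0378,0.002,-0.019],
  [0,0.0028,-0.0378,0.002,-0.019],
  [0,0.0028,-0.0378,0.002,-0.019],
  [0,0.0028,-0.0378,0.002,-0.019],
  [0,0.0028,-0.0378,0.002,-0.019],
  [0,0.0028,-0.0378,0.002,-0.019],
  [0,0.0028,-0.0378,0.002,-0.019],
  [0,0.0028,-0.0378,0.002,-0.019],
  [0,0.0028,-0.0378,0.002,-0.019],
  [0,0.0028,-0.0378,0.002,-0.019],
  [0,0.0028,-0.0378,0.002,-0.019],
  [0,0.003,-0.0378,0.002,-0.019],
])

```text
clock: 9.43
position: [0.6288, -0.1535, 0.1919]
ee_rot: [-0.04, 0.707, 0.041, 0.705]
ft_force: [0.8, -0.1, -1.9]
grip_width: 0.143
```

>>> step_arm([
  [0,0,0,-0.01,0],
  [0,0,0,0,0],
  [0,0,0,0,0],
])

```text
clock: 9.68
position: [0.629, -0.1513, 0.1815]
ee_rot: [-0.04, 0.707, 0.041, 0.705]
ft_force: [0.4, 1.2, -1.8]
grip_width: 0.137
```

Run:
```python
from h import *
o=state(); d=camera("wrist"); W=pts(d); save(d,"w5.png"); p=o["position"]
heldlid(W,p[:2],p[2]-.0112,p[2]+.0188)
z=W[...,2]; D=np.hypot(W[...,0]-.628,W[...,1]+.15); rib=(D<.06)&(z>.0768)&(z<.081)
n,l,st,c=cv2.connectedComponentsWithStats(rib.astype(np.uint8))
for i in range(1,n):
    if st[i,4]>5: print("rib",st[i,4],W[l==i].mean(0).round(4),c[i].round())
P=(abs(z-.052)<.003)&(np.hypot(W[...,0]-.541,W[...,1]+.161)<.02)
if P.sum()>20: print("plunger",cv2.minEnclosingCircle((W[P][:,:2]*1000).astype(np.float32)))
```

```text
t 9.68 pos [ 0.629  -0.1513  0.1815] yawY 96.6 F [ 0.38  1.22 -1.77] T [ 0.026 -0.075 -0.001] g 11.7 q [-0.11  0.42  0.37  1.48 -0.16  1.27  1.96]
flange centre [ 625.5 -150.6] r 43.3 tilt [-0.4 -0.1] zf 0.1705 zb 0.2004 bar [ 624.9 -150.1] [63.7 36.8] yaw 6.65
rib 64 [ 0.5865 -0.1275  0.0782] [367. 176.]
rib 42 [ 0.6053 -0.1087  0.078 ] [392. 209.]
rib 35 [ 0.6098 -0.1062  0.0782] [395. 217.]
plunger ((541.0689086914062, -160.7909698486328), 11.915570259094238)
```

>>> step_arm([
  [0,0.0027,0,-0.02,0],
  [0,0,0,-0.025,0],
  [0,0,0,-0.015,0],
  [0,0,0,-0.004,0],
  [0,0,0,0,0],
  [0,0,0,0,0],
])

```text
clock: 10.23
position: [0.6332, -0.1511, 0.1203]
ee_rot: [-0.041, 0.706, 0.041, 0.706]
ft_force: [0.2, -0.6, -1.1]
grip_width: 0.145
```

Run:
```python
from h import *
o=state(); d=camera("wrist"); W=pts(d); save(d,"w6.png"); p=o["position"]
heldlid(W,p[:2],p[2]-.0112,p[2]+.0188)
z=W[...,2]
P=(abs(z-.052)<.003)&(np.hypot(W[...,0]-.541,W[...,1]+.161)<.02)
if P.sum()>20: print("plunger",cv2.minEnclosingCircle((W[P][:,:2]*1000).astype(np.float32)))
```

```text
t 10.23 pos [ 0.6332 -0.1511  0.1203] yawY 96.68 F [ 0.19 -0.64 -1.09] T [-0.069 -0.038 -0.006] g 12.4 q [-0.1   0.48  0.36  1.54 -0.18  1.16  1.98]
flange centre [ 629.8 -150.8] r 43.3 tilt [-0.12 -0.1 ] zf 0.1092 zb 0.1392 bar [ 629.1 -149.8] [63.8 36.8] yaw 6.73
plunger ((541.1979370117188, -160.75350952148438), 11.920045852661133)
```

View pics/w6.png

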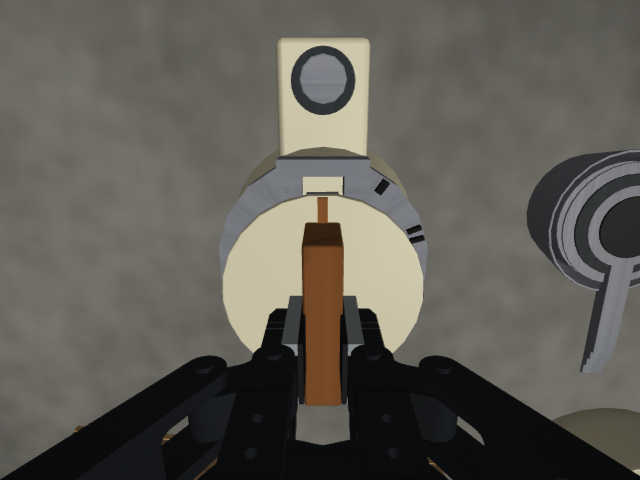

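The lug, at px (322,193), is centred over the slot at (322,186). Lower in stages, with a small x correction.

>>> step_arm([
  [0,-0.0015,0,-0.005,0],
  [0,0,0,-0.005,0],
  [0,0,0,-0.005,0],
  [0,0,0,-0.004,0],
  [0,0,0,0,0],
  [0,0,0,0,0],
])

```text
clock: 10.78
position: [0.631, -0.1519, 0.1]
ee_rot: [-0.041, 0.706, 0.041, 0.706]
ft_force: [0.0, 0.3, -2.4]
grip_width: 0.143
```

```bash
python3 -c "
from h import *
state()"
```

```text
t 10.78 pos [ 0.631  -0.1519  0.1   ] yawY 96.61 F [ 0.04  0.28 -2.39] T [ 0.013 -0.011  0.024] g 12.2 q [-0.1   0.5   0.35  1.56 -0.18  1.12  1.98]
```

>>> step_arm([
  [0,0.0003,0.001,-0.003,0],
  [0,0,0,-0.003,0],
  [0,0,0,-0.0017,0],
  [0,0,0,0,0],
  [0,0,0,0,0],
])

```text
clock: 11.2
position: [0.6315, -0.1509, 0.0926]
ee_rot: [-0.041, 0.706, 0.041, 0.706]
ft_force: [0.1, -0.3, -1.9]
grip_width: 0.142
```

Run:
```python
from h import *
o=state(); d=camera("wrist"); W=pts(d); p=o["position"]
heldlid(W,p[:2],p[2]-.0112,p[2]+.0188)
```

```text
t 11.2 pos [ 0.6315 -0.1509  0.0926] yawY 96.61 F [ 0.11 -0.3  -1.94] T [-0.01   0.021  0.039] g 12.1 q [-0.1   0.5   0.35  1.57 -0.19  1.11  1.98]
flange centre [ 628.4 -150.7] r 51.4 tilt [-0.24 -0.17] zf 0.0815 zb 0.1115 bar [ 627.3 -149.7] [63.9 36.8] yaw 6.69
```

>>> step_arm([
  [0,0,-0.0001,-0.0003,-0.05],
  [0,0,-0.0002,0,-0.05],
  [0,0,-0.0001,0,-0.05],
  [0,0,-0.0002,0,-0.05],
  [0,0,-0.0001,0,-0.05],
  [0,-0.0001,-0.0002,0,-0.05],
  [0,0,-0.0002,0,-0.05],
  [0,-0.0001,-0.0001,0,-0.05],
  [0,-0.0001,-0.0002,0,-0.05],
  [0,-0.0001,-0.0002,0,-0.05],
  [0,0,-0.0002,0,-0.05],
  [0,0,0,0,0],
])

```text
clock: 12.25
position: [0.6311, -0.1531, 0.0925]
ee_rot: [0.153, 0.69, -0.153, 0.69]
ft_force: [-0.8, -1.6, -1.1]
grip_width: 0.143
```

Run:
```python
from h import *
o=state(); d=camera("wrist"); W=pts(d); p=o["position"]
heldlid(W,p[:2],p[2]-.0112,p[2]+.0188)
```

```text
t 12.25 pos [ 0.6311 -0.1531  0.0925] yawY 64.96 F [-0.85 -1.64 -1.14] T [-0.292 -0.053  0.097] g 12.2 q [-0.17  0.52  0.46  1.57 -0.25  1.11  1.48]
flange centre [ 621.6 -147.7] r 47.6 tilt [ 0.04 -0.25] zf 0.0814 zb 0.1113 bar [ 627.1 -150.5] [36.8 63.4] yaw 155.17000000000002
```

>>> step_arm([
  [0,0,0.0004,0,-0.035],
  [0,0,0.0003,0,-0.034],
  [0,0,0,0,0],
  [0,0,0,0,0],
  [0,0,0,0,0],
])

```text
clock: 12.72
position: [0.631, -0.1524, 0.0924]
ee_rot: [0.175, 0.685, -0.176, 0.685]
ft_force: [-0.5, -3.4, -1.6]
grip_width: 0.143
```

Run:
```python
from h import *
o=state(); d=camera("wrist"); W=pts(d); p=o["position"]; save(d,"w7.png")
heldlid(W,p[:2],p[2]-.0112,p[2]+.0188)
z=W[...,2]; D=np.hypot(W[...,0]-.6283,W[...,1]+.1507); rib=(D<.056)&(D>.0445)&(z>.0768)&(z<.0795)
n,l,st,c=cv2.connectedComponentsWithStats(rib.astype(np.uint8))
for i in range(1,n):
    if st[i,4]>8:
        m=W[l==i].mean(0); print("rib",st[i,4],m.round(4),np.degrees(np.arctan2(m[1]+.1507,m[0]-.6283)).round(1))
```

```text
t 12.72 pos [ 0.631  -0.1524  0.0924] yawY 61.24 F [-0.51 -3.37 -1.59] T [-0.81   0.003  0.053] g 12.2 q [-0.18  0.52  0.47  1.57 -0.25  1.11  1.42]
flange centre [ 626.6 -148.5] r 50.3 tilt [ 0.07 -0.29] zf 0.0813 zb 0.1113 bar [ 628.  -148.5] [36.8 64.3] yaw 151.49
rib 148 [ 0.5862 -0.1275  0.0782] 151.1
rib 94 [ 0.6052 -0.1087  0.0782] 118.8
rib 95 [ 0.61   -0.1063  0.0781] 112.4
```

View pics/w7.png

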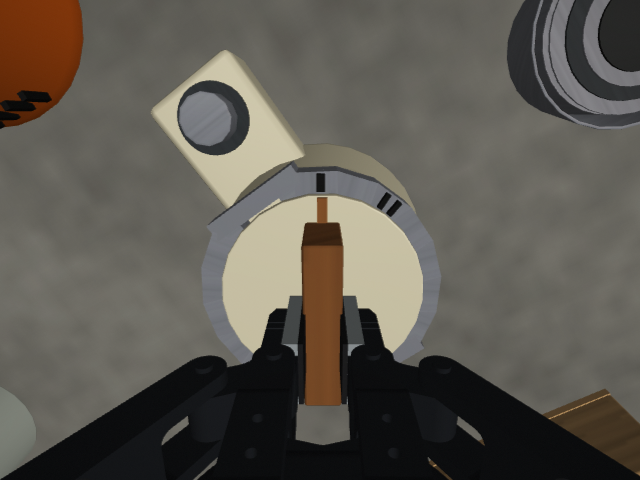

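The pointer at px (322,208) meets the single rib at (320,183), within about 0.4°. A tiny trim, then settle and check.

>>> step_arm([
  [0,0,-0.0005,0,-0.005],
  [0,0,0,0,0],
  [0,0,0,0,0],
  [0,0,0,0,0],
  [0,0,0,0,0],
  [0,0,0,0,0],
  [0,0,0,0,0],
  [0,0,0,0,0],
])

```text
clock: 13.43
position: [0.6311, -0.1524, 0.0924]
ee_rot: [0.178, 0.684, -0.178, 0.684]
ft_force: [-1.7, -1.9, 0.6]
grip_width: 0.142
```

Run:
```python
from h import *
o=state(); d=camera("wrist"); W=pts(d); p=o["position"]
heldlid(W,p[:2],p[2]-.0112,p[2]+.0188)
P=(abs(W[...,2]-.046)<.008)&(np.hypot(W[...,0]-.541,W[...,1]+.161)<.010); print("plunger z",np.median(W[P][:,2]))
print(np.round(o["joint_velocities"],3))
```

```text
t 13.43 pos [ 0.6311 -0.1524  0.0924] yawY 60.87 F [-1.69 -1.89  0.56] T [-0.485  0.141  0.12 ] g 12.1 q [-0.19  0.52  0.47  1.57 -0.26  1.11  1.41]
flange centre [ 624.3 -146.9] r 46.4 tilt [ 0.09 -0.26] zf 0.0813 zb 0.1113 bar [ 627.9 -148.4] [36.8 63.8] yaw 151.07999999999998
plunger z 0.05217713001576807
[ 0.002  0.    -0.001  0.    -0.001 -0.001 -0.001]
```

Lid yaw is 151.1° and the rib is at 151.1–151.2°, with everything at rest. Handing in.

```bash
python3 -c "
from h import *
print(ticket.hand_in())"
```

```text
the job is handed in; nothing more can be done
None
```

I did the job in the order asked and handed it in at about 13.5 s, with the gripper still holding the lid at the single rib.

- **Plunger:** I pressed the cream grinder's plunger to the bottom. The fingertip reached 39 mm above the shelf, against 40 mm expected. It sprang back and measured 52 mm, both right after and at the end.
- **Lid:** I lowered the cream lid through the slots without touching the lip; it reads about 0.3 mm above the collar floor. I then turned it clockwise to 151.1°, with the single rib measured at 151.1–151.2°. The arm was at rest at the end.
- **Push force:** the wrist force showed 55 N when the plunger hit its stop, more than I intended. That was the shut fingertips, not the gripper body. It is under the 120 N wrist limit, but it would break the 40 N limit if the fingers count as part of the gripper's body.
- **Other checks:** the flange circle fit was unreliable once the lid was in the collar, because rim points got mixed in, so I relied on the bar direction and heights. A side load of 2–3 N remained on the lid. I took no last overview picture, but no move went near the other things at low height.

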